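# Press a glued model-frame corner in its toggle-clamp jig

## Robot

A 6-joint arm with a two-finger parallel gripper is mounted at the origin on the work surface. World frame = base frame: x ahead of the robot, y to its left, z up, the work surface at z = 0. Lengths are in m, angles in rad, forces in N, time in s.
With the tool pointing down it reaches from about 0.225 to 0.725 m from the base axis. Payload 3.1 kg.
Tool frame: the origin (TCP) lies midway between the tips of the shut fingers; the grasp point (between the pads) lies 19 mm behind it; z points along the fingers, y is the direction in which the jaws open and shut (so a half turn about z gives the same grasp; the last joint's range is limited). The gripper opens to 85 mm and grips with 20 to 120 N. Pads are 22 mm wide; open, the fingers measure 114 mm over their backs; the gripper's body (76 mm by 85 mm) begins 54 mm behind the grasp point. The pads swing forward as they close: fully open they stand 13 mm farther back than shut.
Start: joints at [-1.231, 0.048, 0.099, 1.622, 0, 1.443], TCP at [0.237, -0.469, 0.231] pointing down, gripper open.
Joint ranges: [-2.91, 2.91], [-0.99, 1.94], [-1.21, 1.42], [-2.12, 2.29], [-1.49, 1.47], [-3.14, 3.14]. Speed limits (rad/s): [2.79, 2.79, 3.14, 3.14, 3.14, 3.14].

## Interface

Orientations are given as a 3x3 rotation matrix whose columns are the frame's x, y, z axes.
In Python, from plant import ctrl gives the robot as it stands.
- The arm moves only by the tool carry_out, never from a script. Its argument "series" is a list of rows, each a list of 7 numbers: the finger opening in m, from 0 to 0.0854, then the shift along the tool's x, y, z in m, then the turn, a rotation vector about the tool's x, y, z in degrees. In form: [[grip, x, y, z, ax, ay, az], ...]. A call has 1 to 20 rows; each row shifts and turns the commanded pose from where the row before left it, along the tool's axes as they then stand; what a row does not reach is not made up. A row lasts 1/12 s, in which the tool goes at most 41.7 mm and 7.16 degrees, less where a joint would pass 70% of its speed; a pose out of reach is approached as far as the arm can. A call is refused whole if a number of a shift passes 0.0417 or a number of a turn 7.16, either way. A call with a gripper value outside its range is refused whole. The fingers move at their own pace and stop on an object; "force" is the grip in N (left out, the last holds). Time passes only in rows, so rows that do not move let the fingers close. It gives the time, the measured TCP pose, the force and the opening at its end, in the units of the state.
- ctrl.get_obs(): the state, without advancing time (a new reading comes with each control period).
- ctrl.read_camera(name): name is "scene" or "top" or "wrist"; returns a dict with "frame" (384x512x3 uint8, red, green, blue), "z_map" (384x512 float32, m along the optical axis (not along the pixel's ray), 0 where there is no reading), "intrinsics" (3x3 intrinsics, pixels), "extrinsics" (4x4, takes a point from world to camera coordinates). Camera axes: x right, y up, looking along -z (the intrinsics and any distortion apply to the point x, -y, -z); pixel columns grow to the right and rows downward; lengths in m; the calibration is good to about 2 mm. A picture is of the moment at which its call begins.
- ctrl.sign_off(): hands the job in, once; it reports no verdict.
The state is a dict: "clock": time; "joint_pos": joint angles; "joint_velocities": joint speeds; "joint_torque": joint torques, N m; "ee_pos": TCP position; "tcp_rot": TCP orientation; "wrist_force": force on the tool from outside, world axes, zero at the start; "torque": the same for the moment, N m; "grip_width": finger opening in m.
Only numpy, scipy, OpenCV 4.12 (cv2) and the standard library are available. Lean on these libraries where they do the work, as an engineer would, in place of code of your own. Each camera call takes 0.05 s, during which the arm holds its last target.

## Task

Two small clamping jigs stand on the meeting table, both clamps open. Swing down the clamp of the jig that holds the L-shaped frame corner so that its rubber foot snaps home on the glued joint, leave it clamped for at least two seconds, then swing that clamp fully open again. The corner stays in its nest, and the clamp of the other jig, with the straight batten, is left open.

Things in the scene. Friction and masses are not known exactly. Their poses are not given: they have to be found in the camera images.
- corner_jig: Jig holding the L-shaped corner: fixed plywood plate 260 x 180 x 12 mm, low wooden stops (tops 22 mm up) and a steel toggle clamp. Origin on the table, 10 mm to jig +x of the plate's middle, z up. The clamp swings in the jig's x-z plane (y = 0) about a pivot parallel to y at x = +45, z = 70 mm, between bracket cheeks (x 30 to 60 mm, 32 mm wide, tops at z = 81).
- corner_clamp (a joint): Angle of the corner jig's clamp, rad: 0 = closed, foot on the corner; 1.70 = fully open at its stop (start). Sprung over centre, dead point near 0.8: past it on either side it snaps to that end by itself and stays. A push of 6 to 16 N, 35 to 80 mm from the pivot, swings it. One rigid bell crank: clamp arm and, at right angles to it, handle; the wedge between them is free.
- corner_arm (a point): Middle of that clamp's steel arm, 50 mm from the pivot (moves with it). Arm 16 mm wide in y, 10 mm thick, reaching 102 mm from the pivot; rubber foot on a spindle 85 mm out. Open: upright over the pivot, leaning 7 degrees to jig +x, tip at z = 172 mm, foot sticking out to -x. Closed: level towards jig -x, top at z = 75 mm (spindle end 82). Push it from its +x side to close.
- corner_handle (a point): Middle of that clamp's round black grip, 66 mm from the pivot (moves with it). Grip 20 mm in diameter, 37 to 95 mm from the pivot. Open: lies back towards jig +x, nearly level, upper side at most z = 80 mm. Closed: upright over the pivot, top at z = 165 mm. Push it from its -x side to open.
- corner_joint (a point): Middle of the glued joint (half-way up) of the loose L-shaped beige wooden corner: legs 30 mm wide, 18 mm thick, reaching 75 mm to jig -x and 85 mm to jig +y of this point. It lies in the nest, underside 12 and top 30 mm above the table, with 1.5 mm play, at x = -40 mm, y = 0 in the jig's frame, where the foot comes down. It need not be moved.
- rail_clamp (a joint): Angle of the same kind of clamp on the other, equal jig, which holds a straight beige batten 150 x 30 x 18 mm. Same meaning: starts at 1.70 (open) and must stay open. The two jigs stand side by side, left and right of the robot's centre line, either way round, their middles at least 340 mm apart.
Things that resemble listed ones, but are neither listed nor needed, are in the scene too. What is shaped like the part that bears corner_joint but blue or red is not meant.

How it is judged:
On the way, in this order (a step that is already met when the one before it is completed fails the run):
1. the corner jig's clamp is closed on the corner (within 0.08 rad of closed) and stays so for two seconds (value of joint corner_clamp between -0.04 and 0.08 rad and x of corner_joint in the frame of corner_jig between -0.052 and -0.028 m), for 1.8 s.
2. the same clamp is swung fully open again (value of joint corner_clamp above 1.55 rad), for 0.2 s.
At the end, for the whole second after the job is handed in: The corner jig's clamp is open (beyond 1.55 rad), the corner lies flat in its nest (within 12 mm of where it began, within 10 degrees of level), and the other jig's clamp is still open (beyond 1.4 rad) (value of joint corner_clamp above 1.55 rad and value of joint rail_clamp above 1.4 rad and distance of corner_joint from where it was at the start of the episode below 0.012 m and angle between corner_joint's own z axis and vertical below 0.17 rad); the robot touches nothing.
It fails at once if the other jig's clamp is swung down (below 0.8 rad, past its dead point) (value of joint rail_clamp below 0.8 rad).
It fails at once if the corner is lifted or knocked out of its nest (moved more than 30 mm) (distance of corner_joint from where it was at the start of the episode above 0.03 m).
It also fails if it takes over 45 s, if anything falls off the work surface, if the arm or the gripper's body presses on something with over 40 N, if the wrist force passes 120 N, or if a joint passes its speed limit or range.

## Working session

There is one attempt and no reset: what is moved stays moved. The work goes in short steps, Python scripts to look and compute and a tool call to move; the robot and the scene stay as the last step left them, time stands still between calls to the robot, and variables do not carry over. Pictures are saved under pics/ and viewed, and the job is handed in when it is done.

Besides the shell and the picture viewer there is one more tool, called after ">>>" as name(argument=value, ...), one argument or row to a line, values as JSON. carry_out: Moves the arm, as the interface text tells. Its arguments: {"type":"object","properties":{"series":{"type":"array","items":{"type":"array","items":{"type":"number"}}},"force":{"type":"number"}},"required":["series"]}

```bash
mkdir -p pics; ls; python3 - <<'E'
from plant import ctrl
import cv2,numpy as np,pickle
o=ctrl.get_obs(); print(o)
for n in ["scene","top"]:
    r=ctrl.read_camera(n); pickle.dump(r,open(f"/tmp/{n}.pkl","wb"))
    cv2.imwrite(f"pics/{n}1.png",r["frame"][:,:,::-1])
    print(n,r["intrinsics"],r["extrinsics"])
E
```

```text
pics
{'clock': 0.0, 'joint_pos': array([-1.23080425e+00,  4.87440090e-02,  9.75877384e-02,  1.62199269e+00,
       -1.53665259e-05,  1.44298483e+00]), 'joint_velocities': array([-1.54420369e-03,  1.07829765e-03, -5.50236791e-04,  1.38549380e-05,
        1.88766265e-04,  1.08178616e-03]), 'joint_torque': array([-1.45916956e-04, -3.38780701e+01,  3.20016217e+01,  2.03518581e-02,
       -6.54554879e-05, -2.64912742e-06]), 'ee_pos': array([ 0.23651022, -0.46802436,  0.2301156 ]), 'tcp_rot': array([[ 8.92560973e-01,  4.50926015e-01, -7.99042190e-04],
       [ 4.50926633e-01, -8.92558275e-01,  2.21283785e-03],
       [ 2.84634432e-04, -2.33540211e-03, -9.99997232e-01]]), 'wrist_force': array([ 1.20021485, -0.40736599,  0.83380092]), 'torque': array([ 0.04997802, -0.01822416, -0.02532442]), 'grip_width': 0.08554206636873365}
scene [[410.58368428   0.         253.87149826]
 [  0.         410.58368428 192.47514208]
 [  0.           0.           1.        ]] [[-0.67259509  0.73993963 -0.01025615  0.42125483]
 [-0.57467383 -0.51353858  0.63720336  0.1958875 ]
 [ 0.46622509  0.43447379  0.77062747 -1.38955328]
 [ 0.          0.          0.          1.        ]]
top [[366.60371655   0.         249.79214113]
 [  0.         366.60371655 191.97017528]
 [  0.           0.           1.        ]] [[ 0.00432522 -0.99994223 -0.00984018 -0.06750055]
 [ 0.98801054  0.00275457  0.15436183 -0.54794255]
 [-0.15432581 -0.01038985  0.98796538 -0.87760395]
 [ 0.          0.          0.          1.        ]]
```

View pics/scene1.png

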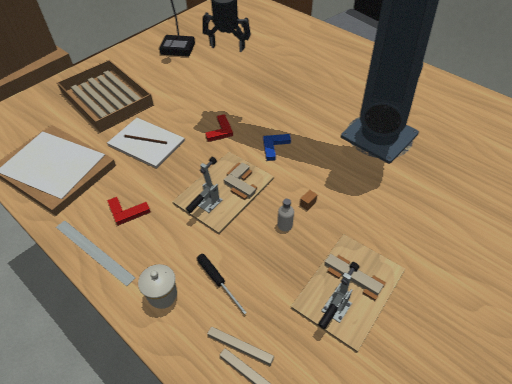

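View pics/top1.png

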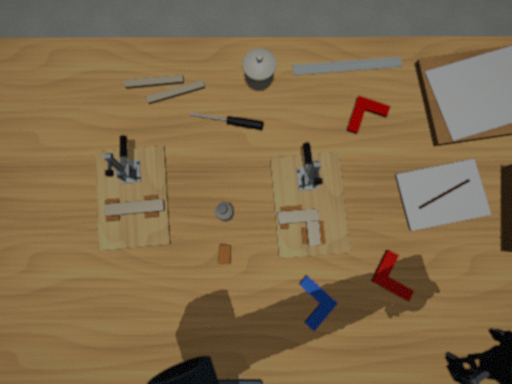

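```bash
cat > h.py <<'E'
import numpy as np
def depr(r,u,v,z=None):
    K=r["intrinsics"];E=r["extrinsics"];d=np.array([(u-K[0,2])/K[0,0],-(v-K[1,2])/K[1,1],-1.])
    R=E[:3,:3];t=E[:3,3];c=-R.T@t;w=R.T@d
    if z is None: return c+w*r["z_map"][int(round(v)),int(round(u))]
    return c+w*(z-c[2])/w[2]
def cloud(r):
    h,w=r["z_map"].shape;u,v=np.meshgrid(np.arange(w),np.arange(h));K=r["intrinsics"];E=r["extrinsics"];Z=r["z_map"]
    P=np.stack([(u-K[0,2])/K[0,0]*Z,-(v-K[1,2])/K[1,1]*Z,-Z],-1)
    return (P-E[:3,3])@E[:3,:3]
E
python3 - <<'E'
import pickle,cv2,numpy as np
from h import *
for n,(a,b,c,d) in {"top":(255,130,365,270),"scene":(165,145,285,240)}.items():
    r=pickle.load(open(f"/tmp/{n}.pkl","rb"))
    im=r["frame"][b:d,a:c,::-1]; cv2.imwrite(f"pics/{n}crop.png",cv2.resize(im,None,fx=5 if n=="scene" else 4.2,fy=5 if n=="scene" else 4.2,interpolation=cv2.INTER_CUBIC))
    P=cloud(r); 
    if n=="top":
        m=np.zeros(P.shape[:2],bool);m[145:262,268:355]=1
    else:
        m=np.zeros(P.shape[:2],bool);m[150:235,170:280]=1
    z=P[...,2]
    q=m&(z>.0075)&(z<.017)
    rect=cv2.minAreaRect(P[q][:,:2].astype(np.float32)); print(n,q.sum(),rect, np.median(z[q]))
    q=m&(z>.026)&(z<.034); print("corner top",P[q].min(0),P[q].max(0),cv2.minAreaRect(P[q][:,:2].astype(np.float32)))
    q=m&(z>.055);print("high",P[q].min(0),P[q].max(0), P[q].mean(0))
    q=m&(z>.09);print("high",P[q].min(0),P[q].max(0), P[q].mean(0))
E
```

```text
top 5248 ((0.5240366458892822, -0.21798980236053467), (0.2603400647640228, 0.18057818710803986), 4.826530456542969) 0.012991509687279985
corner top [ 0.41970155 -0.24651512  0.02600302] [ 0.591962   -0.13651651  0.03399582] ((0.5017333030700684, -0.2126801311969757), (0.1296018660068512, 0.13963595032691956), 58.55783462524414)
high [ 0.40622803 -0.22486613  0.05599689] [ 0.66590433 -0.07510548  0.95095952] [ 0.58092501 -0.19736004  0.17809667]
high [ 0.40622803 -0.22486613  0.09133306] [ 0.60173315 -0.07510548  0.95095952] [ 0.5462629  -0.1881971   0.29033907]
scene 2854 ((0.5271239280700684, -0.22734996676445007), (0.3270643949508667, 0.34031856060028076), 42.6874885559082) 0.011312103686453766
corner top [ 0.41749651 -0.23936626  0.02602674] [ 5.92326404e-01 -5.59314391e-04  3.38068554e-02] ((0.4801507294178009, -0.13864202797412872), (0.17290280759334564, 0.2319631576538086), 19.3607177734375)
high [ 0.5007247  -0.22634968  0.05536099] [1.04374995 0.39261713 0.95032821] [ 0.62734335 -0.16129513  0.15140356]
high [ 0.55003874 -0.22287096  0.09052161] [1.04374995 0.39261713 0.95032821] [ 0.6515391  -0.11699166  0.26696013]
```

View pics/topcrop.png

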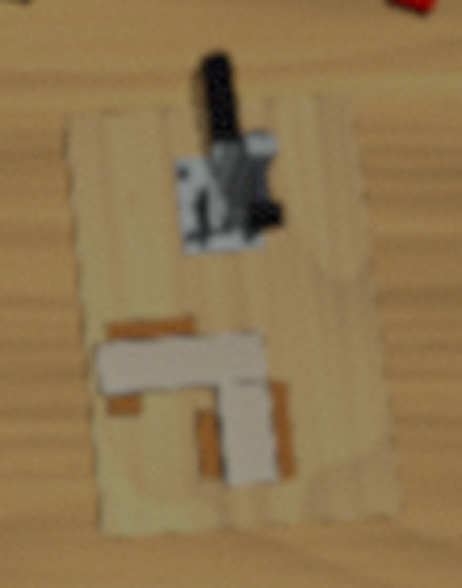

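View pics/scenecrop.png

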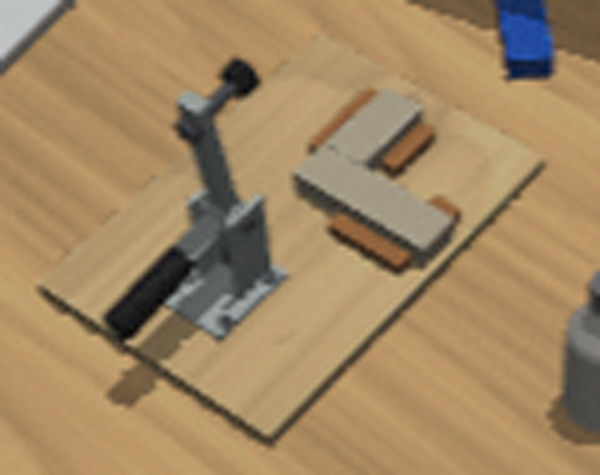

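The candidates are two jigs. The right one in the top view, at about (310,205), holds a beige L in its nest, with the corner at (313,218). The left one, at about (133,200), holds a straight batten. The blue L (318,302) and the red ones (368,112) and (392,275) are loose. The enlarged crops confirm the right jig is the corner jig. Its handle points up in the image, so jig +x ≈ world +x.

```bash
cat >> h.py <<'E'
psi=np.radians(4.8); J=np.array([[np.cos(psi),-np.sin(psi),0],[np.sin(psi),np.cos(psi),0],[0,0,1]])
mid=np.array([.524,-.218,0]); org=mid+J@[.010,0,0]
def tojig(p): return (np.asarray(p)-org)@J
E
python3 - <<'E'
import pickle
from h import *
from plant import ctrl
for n in ("top","scene"):
    r=pickle.load(open(f"/tmp/{n}.pkl","rb")); Q=tojig(cloud(r)); z=Q[...,2]
    box=(abs(Q[...,1])<.09)&(abs(Q[...,0])<.16)
    for lo,hi in ((.009,.016),(.027,.033),(.06,.085),(.1,.13),(.13,.155),(.155,.19)):
        q=Q[box&(z>lo)&(z<hi)]
        if len(q): print(n,lo,len(q),"x",np.percentile(q[:,0],[2,50,98]).round(3),"y",np.percentile(q[:,1],[2,50,98]).round(3))
    # +/- y edge slope
o=ctrl.get_obs(); print(tojig(o["ee_pos"])); print(np.degrees(np.arctan2(o["tcp_rot"][1,0],o["tcp_rot"][0,0])))
E
```

```text
top 0.009 5013 x [-0.136 -0.004  0.115] y [-0.087 -0.006  0.087]
top 0.027 692 x [-0.112 -0.049 -0.025] y [-0.013  0.012  0.082]
top 0.06 296 x [0.032 0.089 0.136] y [-0.008  0.004  0.016]
top 0.1 31 x [0.043 0.046 0.054] y [-0.003  0.006  0.009]
top 0.13 19 x [0.015 0.049 0.056] y [-0.007  0.006  0.009]
top 0.155 163 x [0.016 0.043 0.067] y [-0.008  0.002  0.009]
scene 0.009 2355 x [-0.135  0.016  0.117] y [-0.084  0.018  0.088]
scene 0.027 373 x [-0.11  -0.045  0.049] y [-0.012  0.017  0.085]
scene 0.06 289 x [0.035 0.078 0.139] y [-0.011  0.007  0.019]
scene 0.1 44 x [0.046 0.054 0.058] y [-0.006  0.007  0.012]
scene 0.13 37 x [0.026 0.057 0.068] y [-0.002  0.01   0.012]
scene 0.155 109 x [0.019 0.043 0.067] y [-0.007  0.005  0.012]
[-0.31736757 -0.2251377   0.23023364]
26.8027950108133
```

>>> carry_out(
  series=[
    [0,0,0,0,0,0,5.5],
    [0,0,0,0,0,0,5.5],
    [0,0,0,0,0,0,5.5],
    [0,0,0,0,0,0,5.5],
    [0,0.03,-0.0162,0,0,0,0],
    [0,0.03,-0.0162,0,0,0,0],
    [0,0.03,-0.0162,0,0,0,0],
    [0,0.03,-0.0162,0,0,0,0],
    [0,0.03,-0.0162,0,0,0,0],
    [0,0.03,-0.0162,0,0,0,0],
    [0,0.03,-0.0162,0,0,0,0],
    [0,0.03,-0.0162,0,0,0,0],
    [0,0.03,-0.0162,0,0,0,0],
    [0,0.03,-0.0162,0,0,0,0],
    [0,0.03,-0.0162,0,0,0,0],
    [0,0.03,-0.0162,0,0,0,0],
    [0,0.03,-0.0162,0,0,0,0],
    [0,0.03,-0.0162,0,0,0,0],
  ],
  force=40,
)

```text
clock: 1.6
ee_pos: [0.6372, -0.2061, 0.2304]
tcp_rot: [[0.996, 0.084, -0.001], [0.084, -0.996, 0.0], [-0.001, -0.001, -1.0]]
wrist_force: [1.5, -1.4, 1.0]
grip_width: -0.0002
```

```bash
cat >> h.py <<'E'
def st():
    from plant import ctrl
    o=ctrl.get_obs();T=o["tcp_rot"]
    print("t",round(o["clock"],2),"jig",tojig(o["ee_pos"]).round(4),"yaw",np.degrees(np.arctan2(T[1,0],T[0,0])).round(2),"zax",T[:,2].round(3),"F",o["wrist_force"].round(1),"grip",round(o["grip_width"],4),"q",o["joint_pos"].round(2))
E
python3 -c "
from h import *;st()"
```

```text
t 1.6 jig [0.1038 0.0024 0.2304] yaw 4.81 zax [-0.001  0.    -1.   ] F [ 1.5 -1.4  1. ] grip -0.0002 q [-0.41  0.45  0.58  1.7  -0.    2.64]
```

>>> carry_out(
  series=[
    [0,0,0,0.029,0,0,0],
    [0,0,0,0.029,0,0,0],
    [0,0,0,0.029,0,0,0],
    [0,0,0,0.029,0,0,0],
    [0,0,0,0,0,0,0],
  ],
)

```text
clock: 2.02
ee_pos: [0.6311, -0.2049, 0.1054]
tcp_rot: [[0.996, 0.084, -0.015], [0.084, -0.996, 0.007], [-0.014, -0.008, -1.0]]
wrist_force: [-2.2, -0.0, -0.9]
grip_width: 0.0001
```

```bash
python3 - <<'E'
from h import *;st()
from plant import ctrl
import cv2
r=ctrl.read_camera("scene");cv2.imwrite("pics/s2.png",cv2.resize(r["frame"][90:250,140:310,::-1],None,fx=3.5,fy=3.5,interpolation=cv2.INTER_CUBIC))
E
```

```text
t 2.02 jig [0.0978 0.0041 0.1054] yaw 4.83 zax [-0.015  0.007 -1.   ] F [-2.2 -0.  -0.9] grip 0.0001 q [-0.41  0.44  0.31  1.46 -0.    2.64]
```

View pics/s2.png

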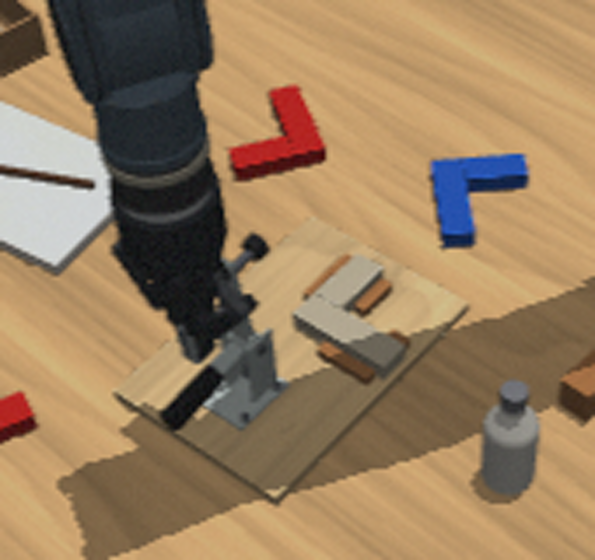

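The shut fingers hang behind the arm (fingertip near (210,335) in the crop), above the handle. The move overshot a little, so I'll let it settle.

>>> carry_out(
  series=[
    [0,0,0,0,0,0,0],
    [0,0,0,0,0,0,0],
    [0,0,0,0,0,0,0],
  ],
)

```text
clock: 2.32
ee_pos: [0.6381, -0.2084, 0.119]
tcp_rot: [[0.996, 0.084, 0.005], [0.084, -0.997, -0.002], [0.005, 0.003, -1.0]]
wrist_force: [0.0, -0.1, -0.6]
grip_width: 0.0005
```

```bash
python3 -c "
from h import *;st()"
```

```text
t 2.32 jig [0.1045 0.     0.119 ] yaw 4.79 zax [ 0.005 -0.002 -1.   ] F [ 0.  -0.1 -0.6] grip 0.0005 q [-0.42  0.43  0.33  1.46  0.    2.64]
```

>>> carry_out(
  series=[
    [0,-0.008,0,0,0,0,0],
    [0,-0.008,0,0,0,0,0],
    [0,-0.008,0,0,0,0,0],
    [0,-0.008,0,0,0,0,0],
    [0,-0.008,0,0,0,0,0],
    [0,-0.008,0,0,0,0,0],
    [0,-0.008,0,0,0,0,0],
    [0,0,0,0,0,0,0],
    [0,0,0,0,0,0,0],
  ],
)

```text
clock: 3.07
ee_pos: [0.5833, -0.213, 0.1192]
tcp_rot: [[0.996, 0.084, 0.008], [0.084, -0.996, -0.003], [0.008, 0.003, -1.0]]
wrist_force: [4.6, -0.4, 3.7]
grip_width: 0.0002
```

```bash
python3 - <<'E'
from h import *;st()
from plant import ctrl
import cv2
r=ctrl.read_camera("scene");cv2.imwrite("pics/s3.png",cv2.resize(r["frame"][90:250,140:310,::-1],None,fx=3.5,fy=3.5,interpolation=cv2.INTER_CUBIC))
E
```

```text
t 3.07 jig [0.0495 0.     0.1192] yaw 4.81 zax [ 0.008 -0.003 -1.   ] F [ 4.6 -0.4  3.7] grip 0.0002 q [-0.46  0.29  0.15  1.42  0.    2.6 ]
```

View pics/s3.png

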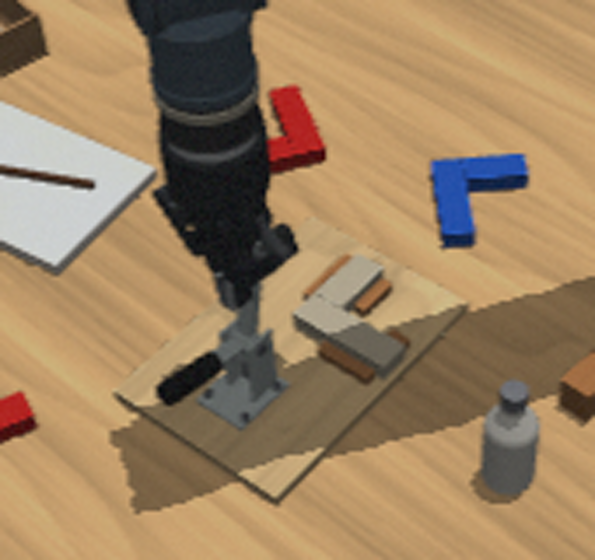

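The arm is leaning with the finger and the force is about 6 N. I'll keep pushing past the dead point.

>>> carry_out(
  series=[
    [0,-0.007,0,0,0,0,0],
    [0,-0.007,0,0,0,0,0],
    [0,-0.007,0,0,0,0,0],
    [0,-0.007,0,0,0,0,0],
    [0,-0.007,0,0,0,0,0],
    [0,-0.007,0,0,0,0,0],
    [0,0,0,0,0,0,0],
    [0,0,0,0,0,0,0],
  ],
)

```text
clock: 3.78
ee_pos: [0.5374, -0.2156, 0.1147]
tcp_rot: [[0.997, 0.083, -0.002], [0.083, -0.997, 0.001], [-0.002, -0.001, -1.0]]
wrist_force: [0.1, -0.5, -0.6]
grip_width: 0.0001
```

```bash
python3 - <<'E'
from h import *;st()
from plant import ctrl
import cv2
r=ctrl.read_camera("scene");cv2.imwrite("pics/s4.png",cv2.resize(r["frame"][90:250,140:310,::-1],None,fx=3.5,fy=3.5,interpolation=cv2.INTER_CUBIC))
E
```

```text
t 3.78 jig [0.0036 0.0013 0.1147] yaw 4.76 zax [-0.002  0.001 -1.   ] F [ 0.1 -0.5 -0.6] grip 0.0001 q [-0.5   0.2   0.03  1.41 -0.    2.56]
```

View pics/s4.png

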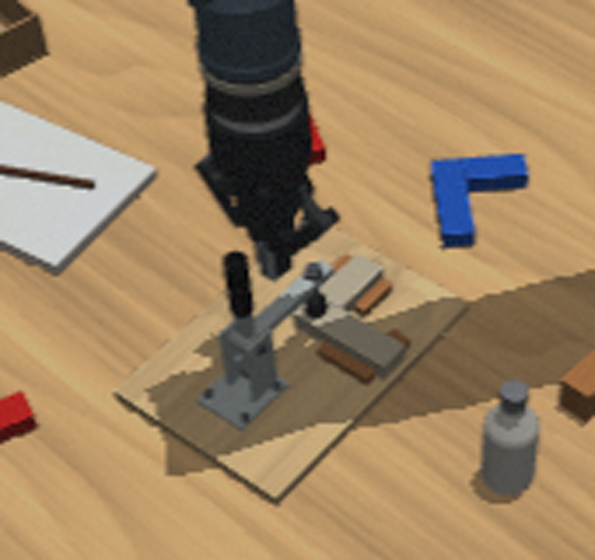

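The clamp snapped shut: the handle is upright at (238,285), the arm level and the finger free with about 0 N. I'll dwell, and check closure from the depth map.

>>> carry_out(
  series=[
    [0,0,0,0,0,0,0],
    [0,0,0,0,0,0,0],
    [0,0,0,0,0,0,0],
    [0,0,0,0,0,0,0],
    [0,0,0,0,0,0,0],
    [0,0,0,0,0,0,0],
    [0,0,0,0,0,0,0],
    [0,0,0,0,0,0,0],
    [0,0,0,0,0,0,0],
    [0,0,0,0,0,0,0],
    [0,0,0,0,0,0,0],
    [0,0,0,0,0,0,0],
    [0,0,0,0,0,0,0],
    [0,0,0,0,0,0,0],
    [0,0,0,0,0,0,0],
    [0,0,0,0,0,0,0],
    [0,0,0,0,0,0,0],
    [0,0,0,0,0,0,0],
    [0,0,0,0,0,0,0],
    [0,0,0,0,0,0,0],
  ],
)

```text
clock: 5.5
ee_pos: [0.5386, -0.2156, 0.1153]
tcp_rot: [[0.996, 0.084, -0.0], [0.084, -0.996, -0.0], [-0.0, -0.0, -1.0]]
wrist_force: [0.1, 0.1, -0.5]
grip_width: -0.0
```

```bash
python3 - <<'E'
from h import *;st()
from plant import ctrl
r=ctrl.read_camera("scene");Q=tojig(cloud(r))
z=Q[...,2];x=Q[...,0];y=Q[...,1]
for lo in np.arange(.085,.17,.01):
    q=Q[(x>.025)&(x<.07)&(abs(y)<.02)&(z>lo)&(z<lo+.01)]
    if len(q):print("handle z",lo.round(3),len(q),"x",np.percentile(q[:,0],[2,50,98]).round(3))
for lo in np.arange(-.06,.03,.01):
    q=Q[(x>lo)&(x<lo+.01)&(abs(y-.003)<.009)&(z>.05)&(z<.095)]
    if len(q):print("arm x",lo.round(3),len(q),"z",np.percentile(q[:,2],[2,50,90]).round(3))
E
```

```text
t 5.5 jig [0.0047 0.0011 0.1153] yaw 4.8 zax [-0. -0. -1.] F [ 0.1  0.1 -0.5] grip -0.0 q [-0.5   0.2   0.03  1.41 -0.    2.56]
handle z 0.085 12 x [0.044 0.048 0.049]
handle z 0.095 9 x [0.043 0.047 0.049]
handle z 0.105 13 x [0.043 0.051 0.055]
handle z 0.115 18 x [0.042 0.051 0.055]
handle z 0.125 19 x [0.04  0.049 0.055]
handle z 0.135 17 x [0.043 0.052 0.055]
handle z 0.145 19 x [0.04  0.051 0.055]
handle z 0.155 39 x [0.038 0.048 0.055]
handle z 0.165 6 x [0.04  0.044 0.048]
arm x -0.06 11 z [0.064 0.071 0.075]
arm x -0.05 14 z [0.067 0.078 0.08 ]
arm x -0.04 31 z [0.056 0.078 0.081]
arm x -0.03 18 z [0.065 0.073 0.075]
arm x -0.02 17 z [0.067 0.074 0.075]
arm x -0.01 21 z [0.066 0.073 0.074]
arm x 0.0 18 z [0.068 0.074 0.076]
arm x 0.01 17 z [0.067 0.074 0.075]
arm x 0.02 17 z [0.067 0.073 0.076]
```

The arm is level with its top at z≈75 mm and the handle is vertical, so it is closed. I'll dwell one more second, then push the handle to +x.

>>> carry_out(
  series=[
    [0,0,0,0,0,0,0],
    [0,0,0,0,0,0,0],
    [0,0,0,0,0,0,0],
    [0,0,0,0,0,0,0],
    [0,0,0,0,0,0,0],
    [0,0,0,0,0,0,0],
    [0,0,0,0,0,0,0],
    [0,0,0,0,0,0,0],
    [0,0,0,0,0,0,0],
    [0,0,0,0,0,0,0],
    [0,0,0,0,0,0,0],
    [0,0,0,0,0,0,0],
    [0,0.008,0,0,0,0,0],
    [0,0.008,0,0,0,0,0],
    [0,0.008,0,0,0,0,0],
    [0,0.008,0,0,0,0,0],
    [0,0.008,0,0,0,0,0],
    [0,0,0,0,0,0,0],
  ],
)

```text
clock: 7.05
ee_pos: [0.578, -0.2124, 0.1157]
tcp_rot: [[0.996, 0.084, -0.004], [0.084, -0.996, -0.001], [-0.004, 0.001, -1.0]]
wrist_force: [-5.5, 0.1, 3.8]
grip_width: -0.0001
```

```bash
python3 -c "
from h import *;st()"
```

```text
t 7.05 jig [0.0443 0.0011 0.1157] yaw 4.81 zax [-0.004 -0.001 -1.   ] F [-5.5  0.1  3.8] grip -0.0001 q [-0.46  0.29  0.15  1.43 -0.    2.6 ]
```

>>> carry_out(
  series=[
    [0,0.008,0,0,0,0,0],
    [0,0.008,0,0,0,0,0],
    [0,0.008,0,0,0,0,0],
    [0,0.008,0,0,0,0,0],
    [0,0.008,0,0,0,0,0],
    [0,0.008,0,0,0,0,0],
    [0,0.008,0,0,0,0,0],
    [0,0,0,0,0,0,0],
    [0,0,0,0,0,0,0],
    [0,0,0,0,0,0,0],
  ],
)

```text
clock: 7.88
ee_pos: [0.6346, -0.2075, 0.1153]
tcp_rot: [[0.996, 0.084, 0.0], [0.084, -0.996, 0.0], [0.0, 0.0, -1.0]]
wrist_force: [-0.4, -0.0, -0.1]
grip_width: 0.0
```

```bash
python3 - <<'E'
from h import *;st()
from plant import ctrl
import cv2
r=ctrl.read_camera("scene");cv2.imwrite("pics/s5.png",cv2.resize(r["frame"][90:250,140:310,::-1],None,fx=3.5,fy=3.5,interpolation=cv2.INTER_CUBIC))
E
```

```text
t 7.88 jig [0.1011 0.0012 0.1153] yaw 4.82 zax [ 0.  0. -1.] F [-0.4 -0.  -0.1] grip 0.0 q [-0.42  0.43  0.32  1.46  0.    2.64]
```

View pics/s5.png

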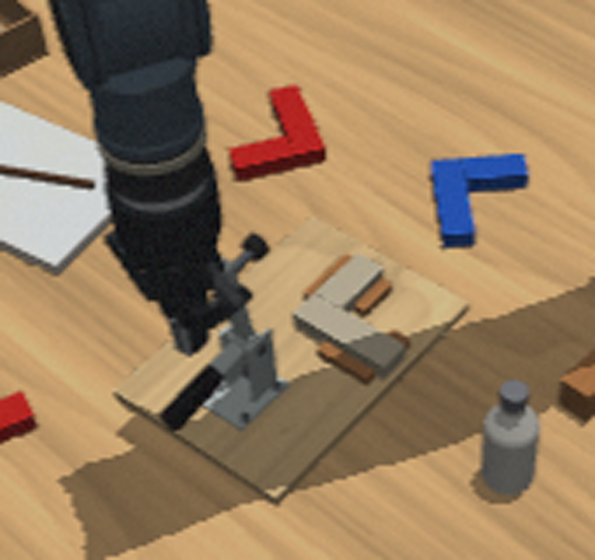

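The clamp is open again, in the same pose as at the start. I'll retreat straight up and check.

>>> carry_out(
  series=[
    [0,0,0,-0.015,0,0,0],
    [0,0,0,-0.025,0,0,0],
    [0,0,0,-0.025,0,0,0],
    [0,0,0,-0.025,0,0,0],
    [0,0,0,-0.025,0,0,0],
    [0,0,-0.02,-0.015,0,0,0],
    [0,0,-0.03,0,0,0,0],
    [0,0,-0.03,0,0,0,0],
    [0,0,-0.03,0,0,0,0],
    [0,0,-0.02,0,0,0,0],
    [0,0,0,0,0,0,0],
    [0,0,0,0,0,0,0],
    [0,0,0,0,0,0,0],
    [0,0,0,0,0,0,0],
  ],
)

```text
clock: 9.1
ee_pos: [0.6233, -0.0792, 0.2452]
tcp_rot: [[0.997, 0.082, 0.0], [0.082, -0.997, -0.0], [-0.0, 0.0, -1.0]]
wrist_force: [-0.2, 0.2, 0.1]
grip_width: -0.0005
```

```bash
python3 - <<'E'
from h import *;st()
from plant import ctrl
import cv2,pickle
for n in("scene","top"):
    r=ctrl.read_camera(n);cv2.imwrite(f"pics/{n}6.png",r["frame"][:,:,::-1])
    for lab,rr in(("before",pickle.load(open(f"/tmp/{n}.pkl","rb"))),("after",r)):
        Q=tojig(cloud(rr));z=Q[...,2];b=(abs(Q[...,1])<.09)&(abs(Q[...,0])<.16)
        for lo,hi in((.027,.033),(.1,.185)):
            q=Q[b&(z>lo)&(z<hi)&((Q[...,0]<0)|(lo>.05))];print(n,lab,lo,len(q),np.percentile(q,[2,50,98],axis=0).round(3).tolist())
E
```

```text
t 9.1 jig [0.1006 0.13   0.2452] yaw 4.73 zax [ 0. -0. -1.] F [-0.2  0.2  0.1] grip -0.0005 q [-0.23  0.33  0.45  1.69 -0.    2.83]
scene before 0.027 351 [[-0.11, -0.011, 0.027], [-0.046, 0.017, 0.029], [-0.025, 0.085, 0.032]]
scene before 0.1 190 [[0.02, -0.006, 0.102], [0.054, 0.007, 0.157], [0.067, 0.012, 0.172]]
scene after 0.027 240 [[-0.103, 0.001, 0.027], [-0.042, 0.038, 0.029], [-0.024, 0.086, 0.032]]
scene after 0.1 167 [[0.024, -0.006, 0.103], [0.055, 0.006, 0.156], [0.068, 0.011, 0.173]]
top before 0.027 683 [[-0.112, -0.013, 0.028], [-0.049, 0.012, 0.031], [-0.026, 0.082, 0.033]]
top before 0.1 213 [[0.016, -0.007, 0.104], [0.046, 0.002, 0.162], [0.066, 0.009, 0.174]]
top after 0.027 697 [[-0.112, -0.014, 0.028], [-0.049, 0.012, 0.031], [-0.026, 0.083, 0.033]]
top after 0.1 215 [[0.016, -0.007, 0.103], [0.046, 0.002, 0.162], [0.066, 0.009, 0.174]]
```

View pics/scene6.png

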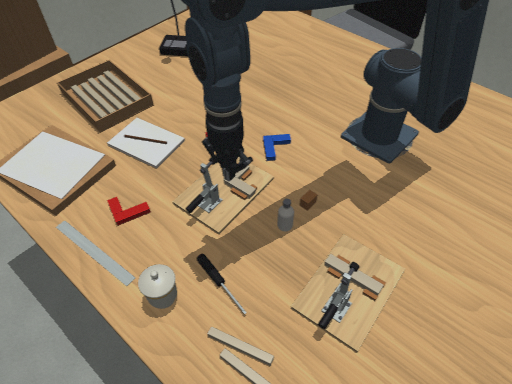

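View pics/top6.png

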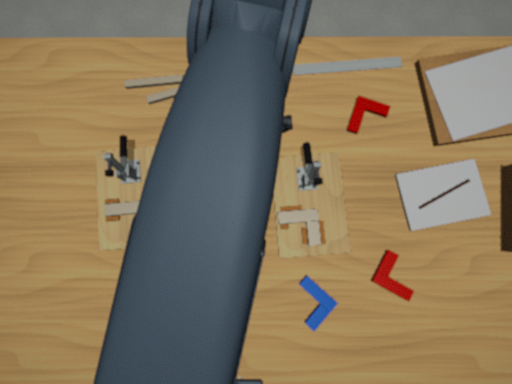

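The corner jig's clamp is upright and open at (308,170) in the top view. The corner at (313,218) matches its starting place, and the other clamp at (123,165) is still open. The robot is clear of everything, so I'll hand in.

```bash
python3 -c "
from plant import ctrl;print(ctrl.sign_off())"
```

```text
the job is handed in; nothing more can be done
None
```

I closed the corner jig's clamp on the glued joint, left it closed for about 3 s, opened it fully again and handed the job in at 9.1 s. I did it with the fingers shut, pushing the arm to close it and the handle to open it.

**Closed:** the depth map showed the arm level with its top at about z = 75 mm and the handle vertical. The finger was not touching it (about 0 N).

**Before handing in:**
- **Corner and clamp:** in the top camera, the corner and the open clamp arm were within about 1 mm of where they started. The scene camera saw fewer points on the corner, because the robot partly hid it.
- **Other jig:** both cameras showed its clamp still open. I judged this by eye and did not measure it.
- **Robot:** it was clear of everything, with about 0 N on the wrist.

The first downward move overshot by about 9 mm before settling, and touched nothing. The highest wrist force I read was about 7 N, though I only read it at the end of each move. No check failed.

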